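# Sort food-processor tools on the spindle and reassemble the machine

## Robot

A 6-joint arm with a two-finger parallel gripper is mounted at the origin on a cart in front of the work surface, level with it; the furniture and walls round the work are solid. World frame = base frame: x ahead of the robot, y to its left, z up, the work surface at z = 0. Lengths are in m, angles in rad, forces in N, time in s.
With the tool pointing down it reaches from about 0.275 to 0.975 m from the base axis. Payload 8.4 kg.
Tool frame: the origin (TCP) lies between the finger pads; the fingertips stand 19 mm ahead of it and the grasp point (between the pads) is the TCP (manip.tip_extent is the distance from the TCP to the fingertips, in m); z points along the fingers, y is the line along which they close (so a half turn about z gives the same grasp; the last joint's range is limited). The gripper opens to 92 mm and grips with 3 to 60 N. Pads are 20 mm wide; open, the fingers measure 128 mm over their backs; the gripper's body (75 mm by 189 mm) begins 69 mm behind the grasp point.
Start: joints at [1.305, 0.353, 1.633, -0, 1.155, -0.002], TCP at [0.163, 0.603, 0.234] pointing down, gripper open.
Joint ranges: [-2.63, 2.63], [-0.92, 2.1], [0.06, 2.66], [-1.3, 4.44], [0, 2.69], [-3.02, 3.02]. Speed limits (rad/s): [2.22, 2.22, 2.79, 3.14, 3.14, 3.14].

## Interface

Orientations are given as a unit quaternion [w, x, y, z].
In Python, from workcell import manip gives the robot as it stands. The module is installed in compiled form; this text tells all that it offers.
- The arm moves only by the tool servo_tool, never from a script. Its argument "moves" is a list that holds one entry, the list of rows, each a list of 5 numbers: the opening, from 0 (shut) to 1 (fully open), then the shift along the tool's x, y, z in units of 30 mm (1.0 is 30 mm), then the turn about the tool's z in units of 5 degrees (1.0 is 5 degrees). A call has 1 to 20 rows; each row is the pose to reach, as a shift and turn from the pose commanded when the call began, along the tool's axes at that moment; what a row does not reach only later rows make up. A row lasts 1/12 s, in which the tool goes at most 41.7 mm and 7.16 degrees, less where a joint would pass 70% of its speed; a pose out of reach is approached as far as the arm can. A call with a gripper value outside its range is refused whole. The fingers move at their own pace and stop on an object; the grip force is fixed at half the most. Time passes only in rows, so rows that repeat a pose let the fingers close. It gives the time, the measured TCP pose, the force, the opening and the grip force at its end, in the units of the state.
- manip.state(): the state, without advancing time (a new reading comes with each control period).
- manip.camera(name): name is "scene" or "top"; returns the picture (384x512x3 uint8, red, green, blue); there is no depth.
- manip.get_calibration(name): a dict with "vfov" (degrees; the focal length in pixels is half the picture's height over the tangent of half this angle, whatever the lens; pixels are square), "cx", "cy" (the principal point, pixels), "R" (3x3) and "t" (3): a world point X has camera coordinates R X + t. Camera axes: x right, y down, z forward; pixel columns grow to the right and rows downward; lengths in m; the calibration is good to about 2 mm. A picture is of the moment at which its call begins. get_calibration takes no time and is no camera call.
- manip.finish_job(): hands the job in; it is judged then, once.
Trained networks look in the newest picture that a camera, given by its name, has taken for a name from the list of things; names that differ only in an ending like _2 or _b are one class to them, and where a whole thing is asked for, a point or a joint stands for the part that bears it (a point fixed in the world has none). Each returns a list of dicts, best first, with "p" (0 to 1); they miss things now and then, are a little off and sometimes report something else, mostly with a low value. They report only what shows in the picture. A call takes as long as a camera call.
- manip.boxes_of(camera, thing): "extent" ([centre column, centre row, width, height] in pixels, round what is visible of it).
- manip.mark_of(camera, thing): "point" ([column, row] in pixels: a listed point, or the origin of a listed thing).
The state is a dict: "t": time; "joint_positions": joint angles; "joint_vel": joint speeds; "tau": joint torques, N m; "tcp_pos": TCP position; "orientation": TCP orientation; "force": force on the tool from outside, world axes, zero at the start; "ft_torque": the same for the moment, N m; "gripper_width": finger opening in m; "grip_force": force on a finger pad.
Only numpy, scipy, OpenCV 4.12 (cv2) and the standard library are available. Lean on these libraries where they do the work, as an engineer would, in place of code of your own. Each camera call takes 0.05 s, during which the arm holds its last target. There are 200 camera calls.

## Task

The washed tools of two food processors got mixed on the drying mat. Turn this machine's rotary switch off first, then try each tool on its drive spindle: stand those that slide all the way down in the shallow steel tray, and those that jam at the spindle's tip in the wooden crate. When all are sorted, seat the lidded bowl fully home on the pedestal with its two lugs over the pegs, and only then turn the switch back on; leave the other kitchen things alone.

Things in the scene. Friction and masses are not known exactly. Their poses are not given: they have to be found in the camera images.
- switch (a joint): Rotary power switch of the food processor, rad: 0 = off, 1.2 = on (the stops). Grows clockwise seen from above. An over-centre spring gives a detent at either end: the handle resists with about 0.1 N m and snaps over past the middle (0.6).
- switch_grip (a point): On the switch's vertical axis inside its black bar handle: 60 mm long along x, 16 mm wide along y; top 12 mm above this point, a round foot ends 20 mm below it. The pointer end (white line) is -x; axes turn with it. On the motor housing, 150 mm to the machine's -y of the spindle. Off: pointer at the ring mark, to the machine's -x; on: at the bar mark.
- machine: Food processor, fixed: white round pedestal 200 mm in diameter, 60 mm high, with the drive spindle and two pegs, joined on its -y side to a motor housing 140 x 96 x 110 mm whose centre is at y = -150 mm. Origin: under the pedestal's centre, at worktop height; z up, -x is its front.
- seat (a point): Centre of the pedestal's flat top, 60 mm above the worktop, on the spindle axis; here the bowl's origin comes when seated. Axes as the machine's.
- spindle_tip (a point): Top of the steel drive spindle, 58 mm above the pedestal's top, on its axis. Spindle 22 mm in diameter, its last 8 mm tapering to 14 mm.
- front_peg (a point): Top of the front locating peg, 86 mm to the machine's -x of the spindle axis: 10 mm in diameter, 18 mm tall, its upper 8 mm tapering to 5 mm.
- rear_peg (a point): Top of the rear locating peg, 80 mm to the machine's +x of the spindle axis, same shape.
- bowl: Clear bowl, white lid fixed on, 0.45 kg, 140 mm wide, lid top at 108 mm. Grip its central feed chute: 50 mm (x) by 34 mm (y), 108 to 151 mm high. Foot lugs 14 mm thick with 15 mm through holes for the pegs at x = -86 and +80 mm; black D handle at +y, to 119 mm. 36 mm opening below for the spindle. Origin: centre of the underside. Seated: axes as the machine's, handle away from the motor housing.
- tool_a: Tool with a 66 mm foot and two blades 10 to 27 mm high, reaching 44 mm out. Grey hub 36 mm in diameter, 78 mm tall, to be gripped in its upper 40 mm; closed on top, bore from below 62 mm deep, of either 25 mm (slides fully down the spindle) or 18 mm (jams on its tip, about 50 mm higher): alike outside, only trying tells. 0.14 kg, foot-heavy. Origin: centre of the underside, z up. May be absent.
- tool_b: Tool with a 66 mm foot and two blades 10 to 27 mm high, reaching 44 mm out. Grey hub 36 mm in diameter, 78 mm tall, to be gripped in its upper 40 mm; closed on top, bore from below 62 mm deep, of either 25 mm (slides fully down the spindle) or 18 mm (jams on its tip, about 50 mm higher): alike outside, only trying tells. 0.14 kg, foot-heavy. Origin: centre of the underside, z up. May be absent.
- tool_c: Tool with a perforated steel disc at the foot, 80 mm across, 4 mm thick. Grey hub 36 mm in diameter, 78 mm tall, to be gripped in its upper 40 mm; closed on top, bore from below 62 mm deep, of either 25 mm (slides fully down the spindle) or 18 mm (jams on its tip, about 50 mm higher): alike outside, only trying tells. 0.14 kg, foot-heavy. Origin: centre of the underside, z up. May be absent.
- tool_d: Tool with a perforated steel disc at the foot, 80 mm across, 4 mm thick. Grey hub 36 mm in diameter, 78 mm tall, to be gripped in its upper 40 mm; closed on top, bore from below 62 mm deep, of either 25 mm (slides fully down the spindle) or 18 mm (jams on its tip, about 50 mm higher): alike outside, only trying tells. 0.14 kg, foot-heavy. Origin: centre of the underside, z up. May be absent.
- drying_mat: Light grey ribbed drying mat, fixed, 190 x 225 x 4 mm, where the tools start. Origin: centre of the underside.
- steel_tray: Shallow steel tray, fixed, for the tools that fit: 108 x 208 mm (x, y), 22 mm high, walls and floor 3 mm, inner floor 102 x 202 mm: room for two tools side by side, at y = +/-50 mm. Origin: centre of the underside. It may change places with the crate.
- wood_crate: Light wooden crate, fixed, for the tools that do not fit: 114 x 214 mm (x, y), 40 mm high, walls and floor 6 mm, inner floor 102 x 202 mm: room for two tools side by side, at y = +/-50 mm. Origin: centre of the underside.
- pepper_mill: Bystander: wooden pepper mill, 58 mm wide, 170 mm tall, right of and behind the machine. Leave it alone. Origin: centre of its foot.
- sugar_jar: Bystander: jar of sugar with a flat lid, 63 mm wide, 110 mm tall, behind the machine on its left. Leave it alone. Origin: centre of its foot.
- bean_tin: Bystander: food tin, 75 mm wide, 110 mm tall, to the right of the machine. Leave it alone. Origin: centre of its foot.

How it is judged:
By the outcome, as a careful person would: the job done as asked, in the order asked, and still so for the second after the job is handed in, with the robot touching nothing.
Of tool_a, tool_b, tool_c, tool_d only 2 to 4 are there at a start; the rules pass over those that are not, and their reading is None.
At some moment in a run one of tool_a, tool_b, tool_c, tool_d may be knocked a few centimetres aside while the robot is not near it.
It also fails if it takes over 210 s, if anything falls off the work surface, if the arm or the gripper's body presses on something with over 40 N, if the wrist force passes 120 N, or if a joint passes its speed limit or range.

## Working session

There is one attempt and no reset: what is moved stays moved. The work goes in short steps, Python scripts to look and compute and a tool call to move; the robot and the scene stay as the last step left them, time stands still between calls to the robot, and variables do not carry over. Pictures are saved under pics/ and viewed, at most 14 in all, crops included, and the job is handed in when it is done.

Besides the shell and the picture viewer there is one more tool, called after "Call:" as name([rows], argument=value, ...), one row to a line, values as JSON. servo_tool: Moves the arm, as the interface text tells. Its arguments: {"type":"object","properties":{"moves":{"type":"array"}},"required":["moves"]}

```bash
mkdir -p pics
cat > h.py <<'E'
import numpy as np, cv2
from workcell import manip
from scipy.spatial.transform import Rotation as Ro
def snap(c,f=None):
    im=manip.camera(c)
    if f: cv2.imwrite('pics/'+f,im[:,:,::-1])
    return im
def ray(c,px,z):
    k=manip.get_calibration(c);f=192/np.tan(np.radians(k['vfov'])/2)
    R=np.array(k['R']);t=np.array(k['t'])
    d=R.T@np.array([(px[0]-k['cx'])/f,(px[1]-k['cy'])/f,1]);o=-R.T@t
    return (o+d*(z-o[2])/d[2]).round(4)
def proj(c,X):
    k=manip.get_calibration(c);f=192/np.tan(np.radians(k['vfov'])/2)
    p=np.array(k['R'])@np.array(X)+np.array(k['t'])
    return np.round([k['cx']+f*p[0]/p[2],k['cy']+f*p[1]/p[2]],1)
def st():
    s=manip.state();q=s['orientation']
    R=Ro.from_quat([q[1],q[2],q[3],q[0]]).as_matrix()
    return s,np.array(s['tcp_pos']),R
def to(X,yaw=None):
    "shift in tool units to world point X; yaw = wanted world direction of tool y (deg)"
    s,p,R=st();d=R.T@(np.array(X)-p)/0.03
    y=np.degrees(np.arctan2(R[1,1],R[0,1]))
    print('rows xyz',d.round(2),'tool y dir',y.round(2),'tcp',p.round(4),'t',s['t'])
    if yaw is not None:
        dd=(yaw-y+90)%180-90; print('turn units',round(-dd/5*1,2),'(tool z down)')
E
python3 - <<'E'
from h import *
for c in ['top','scene']:
    snap(c,c+'0.png')
    k=manip.get_calibration(c);R=np.array(k['R']);print(c,(-R.T@np.array(k['t'])).round(3),k['vfov'],k['cx'],k['cy'])
H=dict(switch_grip=None,machine=0,seat=.06,spindle_tip=.118,front_peg=.078,rear_peg=.078,bowl=0,tool_a=.004,tool_c=.004,drying_mat=0,steel_tray=0,wood_crate=0,pepper_mill=0,sugar_jar=0,bean_tin=0)
H['switch_grip']=.13
for n,z in H.items():
    for c in ['top','scene']:
        for r in manip.mark_of(c,n)[:4]:
            if r['p']>.2: print(n,c,round(r['p'],2),np.round(r['point'],1),ray(c,r['point'],z))
to([.5,0,.3],90)
E
```

```text
top [ 0.213 -0.015  1.366] 51.164537632471365 252.08645451546042 186.3225506221844
scene [-0.337 -0.858  0.986] 47.39523472393341 254.29396321742854 194.82487142675197
switch_grip top 0.82 [305.6 164.5] [ 0.6377 -0.1464  0.13  ]
switch_grip top 0.63 [260.2 167.6] [ 0.6108 -0.0012  0.13  ]
switch_grip scene 0.61 [301.8 195.4] [ 0.6571 -0.132   0.13  ]
machine top 0.43 [165.1 224.6] [0.4118 0.3036 0.    ]
machine scene 0.92 [265.3 214.2] [ 0.6187 -0.0021  0.    ]
seat top 0.65 [356.2 166.1] [ 0.6753 -0.3266  0.06  ]
seat top 0.62 [259.  170.7] [0.6218 0.0025 0.06  ]
seat scene 0.39 [224.4 184.6] [0.5865 0.1825 0.06  ]
spindle_tip top 0.58 [262.  171.2] [ 0.6031 -0.0082  0.118 ]
spindle_tip top 0.54 [166.5 225.5] [0.3923 0.2712 0.118 ]
spindle_tip scene 0.79 [261.  188.3] [0.6036 0.0083 0.118 ]
spindle_tip scene 0.3 [172.  214.7] [0.29   0.1087 0.118 ]
front_peg top 0.91 [258.8 198.5] [ 0.5206 -0.0073  0.078 ]
front_peg scene 0.61 [244.9 207.5] [0.5213 0.0066 0.078 ]
rear_peg top 0.63 [259.5 145.1] [0.7076 0.0102 0.078 ]
rear_peg scene 0.78 [281.9 184.3] [0.7214 0.0108 0.078 ]
rear_peg 
[... 1382 characters left out ...]
ood_crate scene 0.53 [216.9 235.3] [0.413  0.0358 0.    ]
pepper_mill top 0.96 [356.2 165.9] [ 0.6973 -0.3409  0.    ]
pepper_mill top 0.32 [243.  226.5] [0.4349 0.0366 0.    ]
pepper_mill scene 0.59 [356.7 243.2] [ 0.7187 -0.3333  0.    ]
sugar_jar top 0.96 [234.7 143.9] [0.7321 0.1017 0.    ]
sugar_jar top 0.34 [306.7 235.6] [ 0.4279 -0.1833  0.    ]
sugar_jar top 0.21 [259.9 148.8] [0.7235 0.0088 0.    ]
sugar_jar scene 0.57 [263.4 188.4] [0.7376 0.1187 0.    ]
bean_tin scene 0.9 [331.3 270.7] [ 0.551  -0.3488  0.    ]
bean_tin scene 0.41 [301.5 195.6] [ 0.8061 -0.0218  0.    ]
rows xyz [-16.09 -16.49  -2.21] tool y dir 74.89 tcp [0.1629 0.6034 0.2336] t 1.6
turn units -3.02 (tool z down)
```

Run:
```python
import cv2
a=cv2.imread('pics/top0.png')[100:290,100:400];cv2.imwrite('pics/t0z.png',cv2.resize(a,None,fx=2.66,fy=2.66,interpolation=cv2.INTER_CUBIC))
a=cv2.imread('pics/scene0.png')[110:320,120:400];cv2.imwrite('pics/s0z.png',cv2.resize(a,None,fx=2.8,fy=2.8,interpolation=cv2.INTER_CUBIC))
```

```text
(no output)
```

View pics/t0z.png

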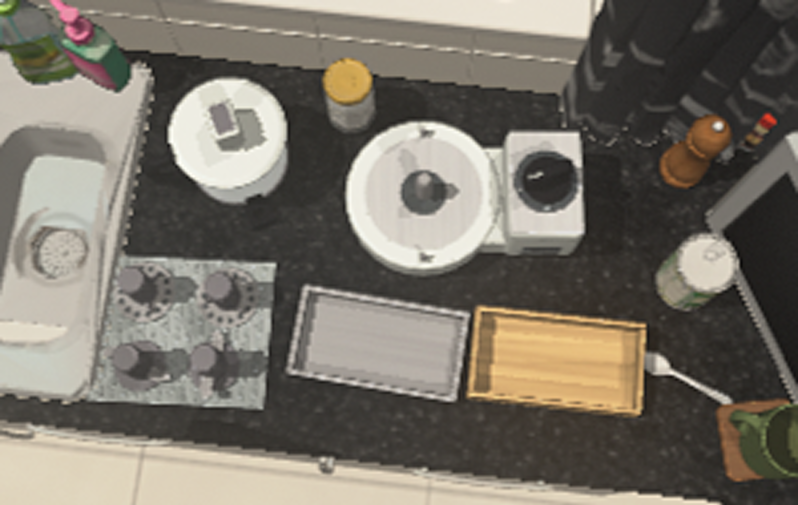

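View pics/s0z.png

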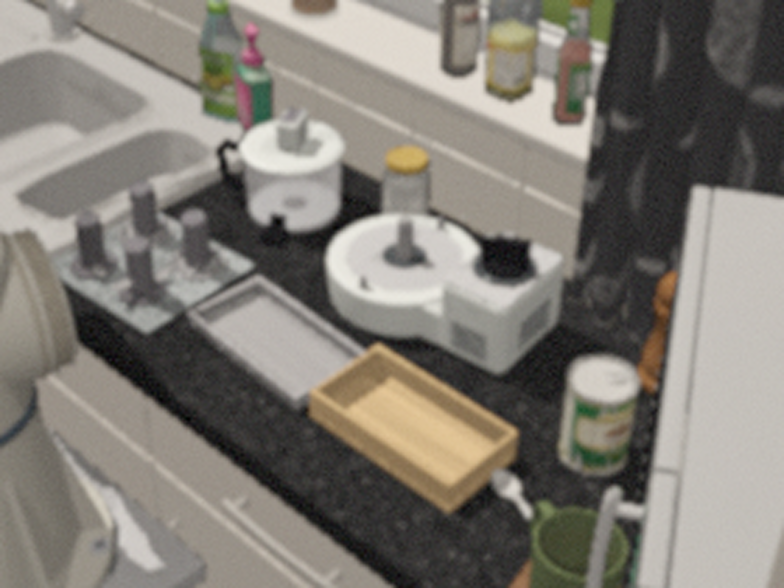

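Run:
```python
import cv2
a=cv2.imread('pics/top0.png')[138:208,227:327];cv2.imwrite('pics/t0m.png',cv2.resize(a,None,fx=8,fy=8,interpolation=cv2.INTER_CUBIC))
a=cv2.imread('pics/top0.png')[193:263,130:230];cv2.imwrite('pics/t0t.png',cv2.resize(a,None,fx=8,fy=8,interpolation=cv2.INTER_CUBIC))
```

```text
(no output)
```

View pics/t0m.png

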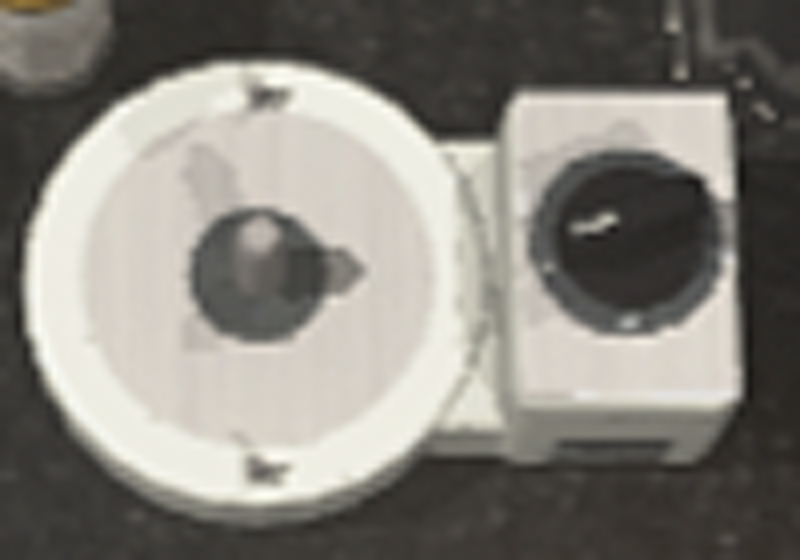

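View pics/t0t.png

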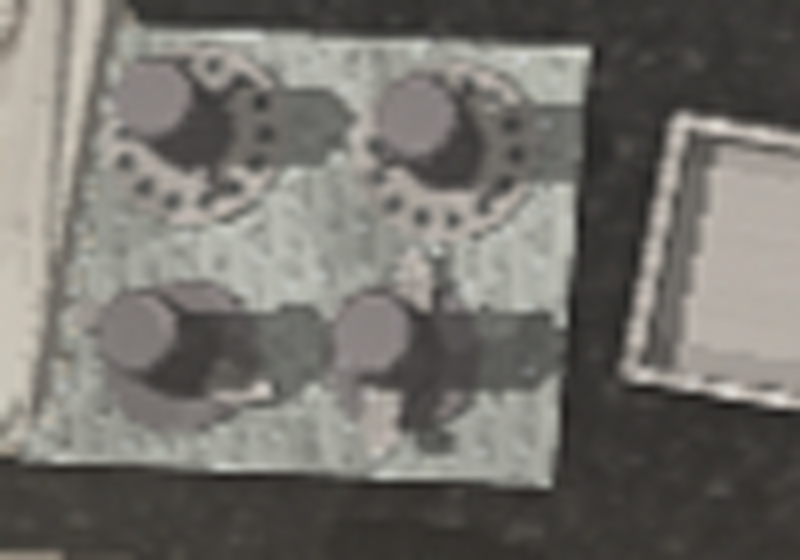

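Run:
```python
from h import *
def w(u,o,z): return ray('top',[(u[0]+.5)/8-.5+o[0],(u[1]+.5)/8-.5+o[1]],z)
m=(227,138);t=(130,193)
for u in [(157,98),(415,117),(138,333),(373,333)]: print('tool',w(u,t,.082))
for u in [(120,28),(592,47),(28,462),(550,488)]: print('mat',w(u,t,.004))
for u in [(678,112),(622,378)]: print('tray L',w(u,t,.022))
print('spin',w((262,230),m,.118))
for u in [(268,93),(270,468)]: print('peg',w(u,m,.075))
print('circle', w((22,280),m,.06),w((478,280),m,.06),w((250,60),m,.06),w((250,503),m,.06))
for u in [(512,92),(732,92),(741,405),(505,405)]: print('hous',w(u,m,.11))
for u in [(570,230),(615,218)]: print('line',w(u,m,.14))
print('dial',w((628,243),m,.112),'edges',w((530,243),m,.112),w((726,243),m,.112))
def z(u,s,o): return [(u[0]+.5)/s-.5+o[0],(u[1]+.5)/s-.5+o[1]]
o=(100,100)
for u in [(307,287),(470,312),(455,400),(289,374)]: print('tray',ray('top',z(u,2.66,o),.022))
for u in [(474,307),(647,323),(642,414),(468,396)]: print('crate',ray('top',z(u,2.66,o),.04))
for u in [(217,100),(235,135),(208,108),(240,133)]: print('chute',ray('top',z(u,2.66,o),.151))
print('lid',[ray('top',z(u,2.66,o),.108) for u in [(169,132),(287,132),(228,78),(228,193)]])
```

```text
tool [0.4587 0.3471 0.082 ]
tool [0.4625 0.241  0.082 ]
tool [0.3626 0.3376 0.082 ]
tool [0.3731 0.2439 0.082 ]
mat [0.5026 0.3906 0.004 ]
mat [0.5171 0.1847 0.004 ]
mat [0.3128 0.3953 0.004 ]
mat [0.3264 0.1753 0.004 ]
tray L [0.4888 0.1414 0.022 ]
tray L [0.3734 0.1494 0.022 ]
spin [0.6187 0.0023 0.118 ]
peg [0.6942 0.0068 0.075 ]
peg [ 0.5301 -0.0114  0.075 ]
circle [0.604  0.1022 0.06  ] [ 0.6256 -0.0907  0.06  ] [0.714  0.0164 0.06  ] [ 0.5179 -0.0046  0.06  ]
hous [ 0.6929 -0.0947  0.11  ]
hous [ 0.7031 -0.1857  0.11  ]
hous [ 0.5689 -0.1985  0.11  ]
hous [ 0.5583 -0.1034  0.11  ]
line [ 0.6254 -0.1209  0.14  ]
line [ 0.6324 -0.1385  0.14  ]
dial [ 0.6319 -0.1475  0.112 ] edges [ 0.6274 -0.1075  0.112 ] [ 0.6363 -0.1875  0.112 ]
tray [0.4856 0.1383 0.022 ]
tray [ 0.4764 -0.0733  0.022 ]
tray [ 0.363  -0.0652  0.022 ]
tray [0.3722 0.1458 0.022 ]
crate [ 0.4798 -0.0769  0.04  ]
crate [ 0.4836 -0.2954  0.04  ]
crate [ 0.3694 -0.2951  0.04  ]
crate [ 0.3676 -0.08    0.04  ]
chute [0.6782 0.2639 0.151 ]
chute [0.6358 0.2352 0.151 ]
chute [0.6666 0.2732 0.151 ]
chute [0.639  0.2296 0.151 ]
lid [array([0.6455, 0.3268, 0.108 ]), array([0.6619, 0.18  , 0.108 ]), array([0.7258, 0.2646, 0.108 ]), array([0.5747, 0.2411, 0.108 ])]
```

Run:
```python
import cv2
a=cv2.imread('pics/top0.png')[120:185,155:235];cv2.imwrite('pics/t0b.png',cv2.resize(a,None,fx=5,fy=5,interpolation=cv2.INTER_CUBIC))
b=cv2.imread('pics/scene0.png')[140:205,190:270]
import numpy as np
r=lambda x:cv2.resize(x,None,fx=5,fy=5,interpolation=cv2.INTER_CUBIC)
cv2.imwrite('pics/b0.png',np.hstack([r(a),r(b)]))
```

```text
(no output)
```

View pics/b0.png

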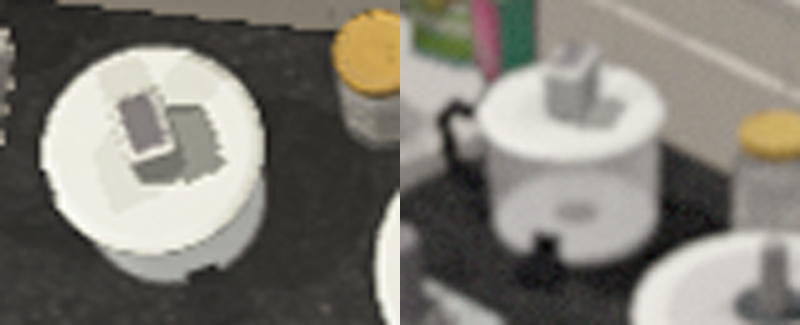

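Run:
```python
from h import *
from scipy.optimize import least_squares
def z(u,s,o): return np.array([(u[0]+.5)/s-.5+o[0],(u[1]+.5)/s-.5+o[1]])
so=(120,110)
# bowl
ch=[ray('top',z(u,5,(155,120)),.151) for u in [(118,100),(155,92),(172,150),(135,160)]]
print('chute',ch,np.mean(ch,0), [np.degrees(np.arctan2(*(ch[i]-ch[j])[[1,0]])) for i,j in [(0,3),(1,2)]])
print('lug',ray('top',z((205,273),5,(155,120)),.014),ray('scene',z((145,245),5,(190,140)),.01))
print('chute scene', ray('scene',z((172,48),5,(190,140)),.151))
# tools two-view
T=[((157,98),(145,190)),((415,117),(195,215)),((138,333),(90,215)),((373,333),(138,240))]
for a,b in T:
    print('tool top',ray('top',z(a,8,(130,193)),.082)[:2],'scene',ray('scene',z(b,2.8,so),.082)[:2])
# machine
obs=[('top',z((262,230),8,(227,138)),(0,0,.118)),('top',z((268,93),8,(227,138)),(.08,0,.078)),('top',z((270,466),8,(227,138)),(-.086,0,.078)),
('scene',z((405,222),2.8,so),(0,0,.118)),('scene',z((363,280),2.8,so),(-.086,0,.078)),('scene',z((441,222),2.8,so),(.08,0,.078)),
]+[('top',z(u,8,(227,138)),p) for u,p in [((512,92),(.07,-.102,.11)),((732,92),(.07,-.198,.11)),((741,405),(-.07,-.198,.11)),((505,405),(-.07,-.102,.11))]]
def f(v):
    c,s=np.cos(v[2]),np.sin(v[2]);r=[]
    for cam,px,p in obs:
        r+=list(proj(cam,[v[0]+c*p[0]-s*p[1],v[1]+s*p[0]+c*p[1],p[2]])-px)
    return r
g=least_squares(f,[.617,0,.1],diff_step=1e-2)
v=g.x;print('machine',v,np.degrees(v[2]),np.round(f(v),1))
print('switch',v[0]+.15*np.sin(v[2]),v[1]-.15*np.cos(v[2]))
```

```text
chute [array([0.6691, 0.2725, 0.151 ]), array([0.6773, 0.2496, 0.151 ]), array([0.639 , 0.2326, 0.151 ]), array([0.6296, 0.2552, 0.151 ])] [0.65375  0.252475 0.151   ] [np.float64(23.652201702167595), np.float64(23.934722667319736)]
lug [0.5986 0.2235 0.014 ] [0.6008 0.234  0.01  ]
chute scene [0.6637 0.2642 0.151 ]
tool top [0.4587 0.3471] scene [0.4558 0.3362]
tool top [0.4625 0.241 ] scene [0.465  0.2406]
tool top [0.3626 0.3376] scene [0.3679 0.3386]
tool top [0.3731 0.2439] scene [0.3775 0.2475]
machine [0.61410737 0.         0.11178528] 6.404824664157062 [ 0.6  1.4 -0.7 -0.2 -0.5  0.4  0.4 -1.   0.4 -1.1  0.1 -1.5 -0.3 -0.7
  1.  -0.7  1.8  0.9  1.7  0.9]
switch 0.6308402640639119 -0.1490637793880718
```

```bash
cat >> h.py <<'E'
def chain(pts):
    "list of (X, absolute world yaw of tool y or None) -> rows relative to current pose"
    s,p,R=st();y=np.degrees(np.arctan2(R[1,1],R[0,1]))
    print('tcp',p.round(4),'yaw',y.round(1),'t',round(s['t'],2),'F',np.round(s['force'],1),'w',round(s['gripper_width'],4))
    for X,w in pts: print(X,(R.T@(np.array(X)-p)/.03).round(2), None if w is None else round(-(w-y)/5,2))
E
python3 - <<'E'
from h import *
from scipy.optimize import least_squares
def z(u,s,o): return np.array([(u[0]+.5)/s-.5+o[0],(u[1]+.5)/s-.5+o[1]])
so=(120,110);m=(227,138)
obs=[('top',z((262,230),8,m),(0,0,.118)),('top',z((268,93),8,m),(.08,0,.078)),('top',z((270,466),8,m),(-.086,0,.078)),
('scene',z((405,222),2.8,so),(0,0,.118)),('scene',z((363,280),2.8,so),(-.086,0,.078)),('scene',z((441,222),2.8,so),(.08,0,.078))]
def f(v):
    c,s=np.cos(v[2]-1),np.sin(v[2]-1);r=[]
    for cam,px,p in obs: r+=list(proj(cam,[v[0]-1+c*p[0]-s*p[1],v[1]-1+s*p[0]+c*p[1],p[2]])-px)
    return r
v=least_squares(f,[1.617,1.001,1.1],diff_step=1e-2).x-1
print('machine',v,np.degrees(v[2]),np.round(f(v+1),1))
chain([([.4,.3,.25],27.6),([.631,-.148,.22],27.6),([.631,-.148,.139],27.6)])
E
```

```text
machine [ 0.61365309 -0.00082166  0.10890611] 6.239860285155619 [ 0.8  1.6 -0.4 -0.1 -0.4  0.6  0.5 -0.8  0.4 -1.   0.3 -1.4]
tcp [0.1629 0.6034 0.2336] yaw 74.9 t 1.6 F [ 0.1 -1.1 -0.1] w 0.0922
[0.4, 0.3, 0.25] [-10.27  -7.7   -0.55] 9.46
[0.631, -0.148, 0.22] [-21.59 -20.11   0.45] 9.46
[0.631, -0.148, 0.139] [-21.59 -20.11   3.15] 9.46
```

Call:
servo_tool([
  [[0.6,-10.3,-7.7,-0.8,9.5],[0.6,-10.3,-7.7,-0.8,9.5],[0.6,-10.3,-7.7,-0.8,9.5],[0.6,-10.3,-7.7,-0.8,9.5],[0.6,-10.3,-7.7,-0.8,9.5],[0.6,-10.3,-7.7,-0.8,9.5],[0.6,-10.3,-7.7,-0.8,9.5],[0.6,-10.3,-7.7,-0.8,9.5],[0.6,-21.6,-20.1,0.4,9.5],[0.6,-21.6,-20.1,0.4,9.5],[0.6,-21.6,-20.1,0.4,9.5],[0.6,-21.6,-20.1,0.4,9.5],[0.6,-21.6,-20.1,0.4,9.5],[0.6,-21.6,-20.1,0.4,9.5],[0.6,-21.6,-20.1,0.4,9.5],[0.6,-21.6,-20.1,0.4,9.5],[0.6,-21.6,-20.1,0.4,9.5],[0.6,-21.6,-20.1,0.4,9.5],[0.6,-21.6,-20.1,0.4,9.5],[0.6,-21.6,-20.1,0.4,9.5]],
])

```text
t: 3.27
tcp_pos: [0.6053, -0.1002, 0.2249]
orientation: [0.0, 0.52, 0.854, 0.0]
force: [0.1, 0.2, 0.6]
gripper_width: 0.055
grip_force: 0.0
```

Run:
```python
from h import *
chain([([.631,-.149,.22],27.6),([.631,-.149,.139],27.6)])
```

```text
tcp [ 0.6053 -0.1002  0.2249] yaw 27.4 t 3.27 F [0.1 0.2 0.6] w 0.055
[0.631, -0.149, 0.22] [-1.84  0.01  0.16] -0.05
[0.631, -0.149, 0.139] [-1.84  0.01  2.86] -0.05
```

Call:
servo_tool([
  [[0.6,-1.85,0,0.15,0],[0.6,-1.85,0,0.15,0],[0.6,-1.85,0,0.15,0],[0.6,-1.85,0,0.15,0],[0.6,-1.85,0,0.15,0]],
])

```text
t: 3.68
tcp_pos: [0.6294, -0.1461, 0.2203]
orientation: [-0.001, 0.52, 0.854, 0.0]
force: [0.3, 0.0, -0.3]
gripper_width: 0.0551
grip_force: 0.0
```

Run:
```python
from h import *
chain([([.631,-.149,.139],27.6)])
im=snap('top');a=im[110:210,230:350,::-1];cv2.imwrite('pics/sw1.png',cv2.resize(a,None,fx=6,fy=6,interpolation=2))
```

```text
tcp [ 0.6294 -0.1461  0.2203] yaw 27.4 t 3.68 F [ 0.3  0.  -0.3] w 0.0551
[0.631, -0.149, 0.139] [-0.11  0.    2.71] -0.04
```

View pics/sw1.png

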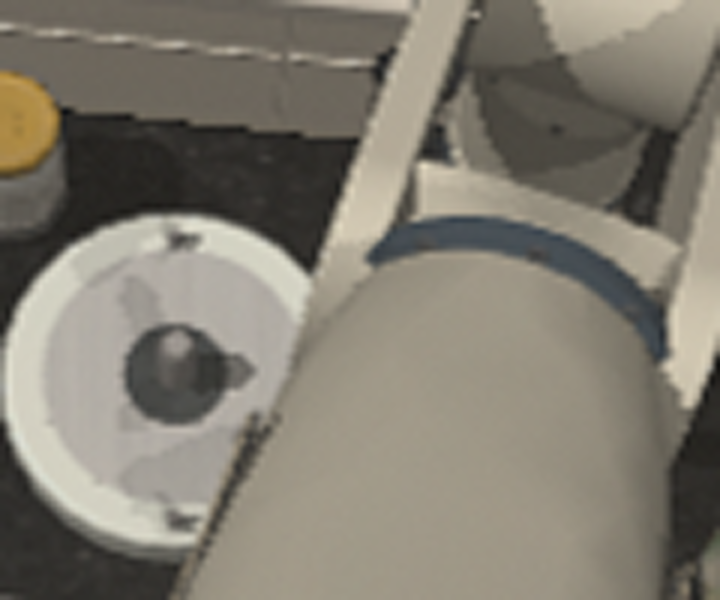

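Call:
servo_tool([
  [[0.6,-0.05,0,1.3,0],[0.6,-0.05,0,2.3,0],[0.6,-0.05,0,2.7,0],[0.6,-0.05,0,2.7,0],[0,-0.05,0,2.7,0],[0,-0.05,0,2.7,0],[0,-0.05,0,2.7,0],[0,-0.05,0,2.7,0],[0,-0.05,0,2.7,0],[0,-0.05,0,2.7,0]],
])

```text
t: 4.57
tcp_pos: [0.633, -0.1468, 0.1415]
orientation: [0.002, 0.519, 0.855, 0.002]
force: [15.9, 11.0, -6.5]
gripper_width: 0.0171
grip_force: 9.0
```

Call:
servo_tool([
  [[0,0,0.08,0,0],[0,0,0.08,0,-1.3],[0,0,0.08,0,-2.6],[0,0,0.08,0,-3.9],[0,0,0.08,0,-5.2],[0,0,0.08,0,-6.5],[0,0,0.08,0,-7.8],[0,0,0.08,0,-9.1],[0,0,0.08,0,-10.4],[0,0,0.08,0,-11.7],[0,0,0.08,0,-13],[0,0,0.08,0,-13.7],[0,0,0.08,0,-13.7],[0,0,0.08,0,-13.7]],
])

```text
t: 5.73
tcp_pos: [0.6336, -0.1467, 0.1414]
orientation: [0.001, -0.052, 0.999, -0.0]
force: [-0.9, 0.3, 7.0]
gripper_width: 0.0159
grip_force: 30.7
```

Run:
```python
from h import *
s=manip.state();print(s['ft_torque'],s['grip_force'])
chain([([.632,-.147,.23],90),([.45,.2,.28],90)])
```

```text
[-0.20917289  0.09667102  0.05902568] 30.65182975944481
tcp [ 0.6336 -0.1467  0.1414] yaw 96.0 t 5.73 F [-0.9  0.3  7. ] w 0.0159
[0.632, -0.147, 0.23] [ 0.05 -0.01 -2.95] 1.2
[0.45, 0.2, 0.28] [ 4.87 12.13 -4.64] 1.2
```

```bash
cat >> h.py <<'E'
REF=[(157,98),(415,117),(138,333),(373,333)]
def tools(z=.082,thr=.6,region=(120,185,225,265)):
    "find hub tops in top picture by template from the first picture"
    ref=cv2.imread('pics/top0.png')[:,:,::-1].astype(np.uint8);im=snap('top')
    x0,y0,x1,y1=region;best=None
    for u in REF:
        c=np.array([(u[0]+.5)/8-.5+130,(u[1]+.5)/8-.5+193]);i=np.round(c).astype(int)
        T=ref[i[1]-6:i[1]+7,i[0]-6:i[0]+7]
        M=cv2.matchTemplate(np.ascontiguousarray(im[y0:y1,x0:x1]),np.ascontiguousarray(T),cv2.TM_CCOEFF_NORMED)
        best=M if best is None else best
        _,v,_,l=cv2.minMaxLoc(M)
        # subpixel
        d=[0,0]
        for k in (0,1):
            a=[M[l[1]+(k==1)*e,l[0]+(k==0)*e] if 0<=l[1]+(k==1)*e<M.shape[0] and 0<=l[0]+(k==0)*e<M.shape[1] else 0 for e in(-1,0,1)]
            d[k]=(a[0]-a[2])/(2*(a[0]-2*a[1]+a[2])+1e-9)
        px=np.array(l)+d+[x0+6,y0+6]+(c-i)
        print('tool',round(v,2),px.round(1),ray('top',px,z)[:2])
E
python3 - <<'E'
from h import *
tools()
E
```

```text
tool 0.72 [217.7 254.4] [0.324  0.1029]
tool 0.69 [217.  255.2] [0.3214 0.1047]
tool 0.78 [216.9 256.3] [0.3179 0.1045]
tool 0.7 [216.5 254.1] [0.3246 0.1069]
```

Call:
servo_tool([
  [[0.6,0,0,0,0],[0.6,0,0,0,0],[0.6,0,0,0,0],[0.6,0,0,-1.2,0],[0.6,0,0,-2.4,0],[0.6,0,0,-2.9,0.6],[0.6,0.5,1.2,-2.9,1.2],[0.6,1,2.4,-3,1.2],[0.6,1.5,3.6,-3,1.2]],
])

```text
t: 6.53
tcp_pos: [0.5761, -0.043, 0.2308]
orientation: [0.001, 0.001, 1.0, 0.0]
force: [1.1, 0.5, -0.3]
gripper_width: 0.0555
grip_force: 0.0
```

Run:
```python
from h import *
im=snap('top');a=im[138:208,227:327,::-1];cv2.imwrite('pics/sw2.png',cv2.resize(a,None,fx=4,fy=4,interpolation=2))
chain([([.376,.246,.17],90),([.376,.246,.067],90)])
```

```text
tcp [ 0.5723 -0.0377  0.2301] yaw 90.0 t 6.58 F [-1.4  3.7 -1.2] w 0.0553
[0.376, 0.246, 0.17] [6.55 9.44 2.05] -0.01
[0.376, 0.246, 0.067] [6.54 9.43 5.48] -0.01
```

View pics/sw2.png

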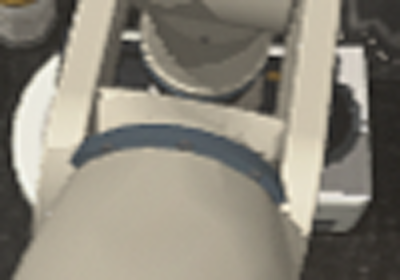

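Run:
```python
from h import *
snap('scene');snap('top','chk.png')
for c in ['scene','top']:
    for r in manip.mark_of(c,'tool_a')[:6]: 
        if r['p']>.2: print(c,round(r['p'],2),ray(c,r['point'],.004)[:2],np.round(r['point'],1))
im=cv2.imread('pics/chk.png')[185:275,120:230];
im2=manip.camera('scene')[150:260,120:230,::-1]
cv2.imwrite('pics/v1.png',np.hstack([cv2.resize(im,(400,327)),cv2.resize(im2,(327,327))]))
```

```text
scene 0.82 [0.3574 0.3432] [151.4 204.2]
scene 0.77 [0.474  0.3624] [173.1 189.8]
scene 0.64 [0.4711 0.2475] [191.  202.1]
scene 0.61 [0.3753 0.2455] [171.  213.2]
top 0.84 [0.3693 0.3465] [150.3 235.3]
top 0.78 [0.4599 0.3452] [155.3 209.4]
top 0.77 [0.4568 0.2362] [186.3 213.7]
top 0.72 [0.3726 0.2521] [177.9 237.4]
```

View pics/v1.png

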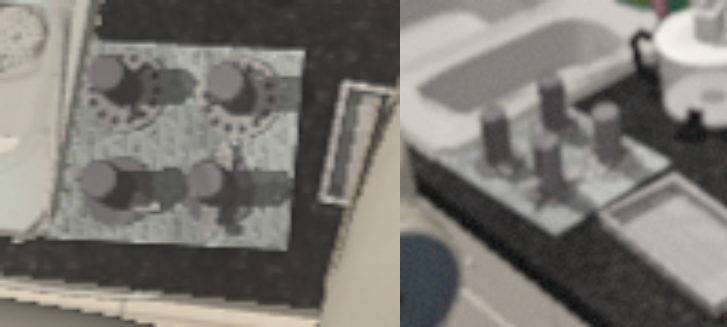

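Call:
servo_tool([
  [[0.6,1.1,0.9,1,0],[0.6,2,1.9,2,0],[0.6,2.8,2.9,2,0],[0.6,3.6,3.9,2,0],[0.6,4.4,5,2,0],[0.6,5.2,6.1,2,0],[0.6,5.9,7.2,2,0],[0.6,6.5,8.3,2,0],[0.6,6.5,9.4,2,0],[0.6,6.5,9.4,2,0],[0.6,6.5,9.4,2,0],[0.6,6.5,9.4,2,0]],
])

```text
t: 7.83
tcp_pos: [0.3831, 0.2371, 0.1692]
orientation: [-0.0, 0.001, 1.0, -0.0]
force: [0.2, -0.4, -0.1]
gripper_width: 0.0553
grip_force: 0.0
```

Run:
```python
from h import *
chain([([.376,.246,.17],90),([.376,.246,.067],90)])
```

```text
tcp [0.3831 0.2371 0.1692] yaw 89.9 t 7.83 F [ 0.2 -0.4 -0.1] w 0.0553
[0.376, 0.246, 0.17] [ 0.24  0.29 -0.03] -0.02
[0.376, 0.246, 0.067] [0.24 0.3  3.41] -0.02
```

Call:
servo_tool([
  [[0.6,0.24,0.3,1,0],[0.6,0.24,0.3,2.2,0],[0.6,0.24,0.3,3.2,0],[0.6,0.24,0.3,3.4,0],[0.6,0.24,0.3,3.4,0],[0,0.24,0.3,3.4,0],[0,0.24,0.3,3.4,0],[0,0.24,0.3,3.4,0],[0,0.24,0.3,3.4,0],[0,0.24,0.3,3.4,0],[0.6,0.24,0.3,3.4,0],[0.6,0.24,0.3,3.4,0],[0.6,0.24,0.3,3.4,0],[0.6,0.24,0.3,3.4,1.4],[0.6,0.24,0.3,3.4,2.8],[0.6,0.24,0.3,3.4,4.2],[0.6,0.24,0.3,3.4,5.6],[0.6,0.24,0.3,3.4,7],[0.6,0.24,0.3,3.4,8.4],[0.6,0.24,0.3,3.4,9.8]],
])

```text
t: 9.5
tcp_pos: [0.3753, 0.2467, 0.0673]
orientation: [-0.0, 0.418, 0.908, -0.0]
force: [-0.0, -0.2, 0.2]
gripper_width: 0.0549
grip_force: 0.0
```

Call:
servo_tool([
  [[0.6,0,0,0,1.4],[0.6,0,0,0,2.8],[0.6,0,0,0,4.2],[0.6,0,0,0,5.6],[0.6,0,0,0,7],[0.6,0,0,0,8.2],[0.6,0,0,0,8.2],[0,0,0,0,8.2],[0,0,0,0,8.2],[0,0,0,0,8.2],[0,0,0,0,8.2],[0,0,0,0,8.2],[0,0,0,-1.2,8.2],[0,0,0,-2.4,8.2],[0,0,0,-3.6,8.2],[0,0,0,-4.6,8.2],[0,0,0,-4.6,8.2],[0,0,0,-4.6,8.2]],
])

```text
t: 11.0
tcp_pos: [0.3763, 0.2472, 0.2066]
orientation: [0.0, 0.708, 0.707, 0.002]
force: [0.1, -0.7, -2.6]
gripper_width: 0.0358
grip_force: 30.0
```

Run:
```python
from h import *
chain([([.617,.002,.205],0),([.617,.002,.172],0)])
```

```text
tcp [0.3763 0.2472 0.2066] yaw -0.1 t 11.0 F [ 0.1 -0.7 -2.6] w 0.0358
[0.617, 0.002, 0.205] [-8.16  8.04  0.06] -0.02
[0.617, 0.002, 0.172] [-8.16  8.03  1.16] -0.02
```

Call:
servo_tool([
  [[0,-0.9,0.9,0.05,0],[0,-1.8,1.8,0.05,0],[0,-2.7,2.7,0.05,0],[0,-3.6,3.6,0.05,0],[0,-4.5,4.5,0.05,0],[0,-5.4,5.4,0.05,0],[0,-6.3,6.3,0.05,0],[0,-7.2,7.2,0.05,0],[0,-7.8,7.7,0.05,0],[0,-8.16,8.04,0.05,0],[0,-8.16,8.04,0.05,0],[0,-8.16,8.04,0.05,0],[0,-8.16,8.04,0.05,0]],
])

```text
t: 12.08
tcp_pos: [0.6147, 0.0024, 0.2027]
orientation: [-0.001, 0.708, 0.707, -0.001]
force: [0.0, -0.1, -0.8]
gripper_width: 0.0356
grip_force: 30.0
```

Run:
```python
from h import *
chain([([.617,.002,.205],0),([.617,.002,.168],0)])
```

```text
tcp [0.6147 0.0024 0.2027] yaw -0.1 t 12.08 F [ 0.  -0.1 -0.8] w 0.0356
[0.617, 0.002, 0.205] [-0.01  0.07 -0.08] -0.02
[0.617, 0.002, 0.168] [-0.01  0.08  1.16] -0.02
```

Call:
servo_tool([
  [[0,0,0.06,0.3,0],[0,0,0.06,0.6,0],[0,0,0.06,0.8,0],[0,0,0.06,0.95,0],[0,0,0.06,1.1,0],[0,0,0.06,1.15,0],[0,0,0.06,1.15,0]],
])

```text
t: 12.67
tcp_pos: [0.6178, 0.0017, 0.1689]
orientation: [-0.0, 0.708, 0.706, -0.0]
force: [-0.5, 2.3, -2.4]
gripper_width: 0.0357
grip_force: 30.0
```

Call:
servo_tool([
  [[0,0,0,0.2,0],[0,0,0,0.4,0],[0,0,0,0.7,0],[0,0,0,1.0,0],[0,0,0,1.35,0],[0,0,0,1.35,0]],
])

```text
t: 13.17
tcp_pos: [0.6176, 0.0019, 0.1264]
orientation: [-0.001, 0.708, 0.706, -0.0]
force: [2.3, 5.4, -5.1]
gripper_width: 0.0359
grip_force: 30.0
```

Call:
servo_tool([
  [[0,0,0,-1.2,0],[0,0,0,-2.3,0],[0,0,0,-2.6,0],[0,0,-1,-2.6,0],[0,-0.2,-2.2,-2.6,0],[0,-0.3,-3.4,-2.6,0],[0,-0.4,-4.5,-2.6,0],[0,-0.5,-5.6,-2.2,0],[0,-0.5,-6.5,-1.4,0],[0,-0.5,-6.5,-0.2,0],[0,-0.5,-6.5,1,0],[0,-0.5,-6.5,1.6,0],[0,-0.5,-6.5,1.6,0],[0,-0.5,-6.5,1.6,0]],
])

```text
t: 14.33
tcp_pos: [0.4217, -0.0135, 0.0798]
orientation: [-0.001, 0.708, 0.706, -0.001]
force: [0.0, -0.2, -1.0]
gripper_width: 0.0354
grip_force: 30.0
```

Run:
```python
from h import *
chain([([.423,-.013,.068],0)])
snap('scene','p1.png');a=cv2.imread('pics/p1.png')[170:280,170:300];cv2.imwrite('pics/p1z.png',cv2.resize(a,None,fx=4,fy=4,interpolation=2))
for c in ['scene']:
    for r in manip.mark_of(c,'tool_a')[:6]: 
        if r['p']>.2: print(c,round(r['p'],2),ray(c,r['point'],.004)[:2],np.round(r['point'],1))
```

```text
tcp [ 0.4217 -0.0135  0.0798] yaw -0.1 t 14.33 F [ 0.  -0.2 -1. ] w 0.0354
[0.423, -0.013, 0.068] [0.02 0.05 0.39] -0.02
scene 0.7 [0.3691 0.3469] [153.4 202.5]
scene 0.69 [ 0.4345 -0.001 ] [228.7 236.4]
scene 0.66 [0.4787 0.3758] [172. 188.]
scene 0.52 [0.4625 0.2333] [191.6 204.6]
```

View pics/p1z.png

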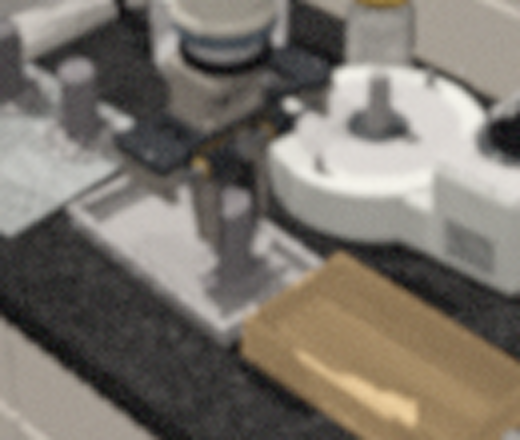

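Call:
servo_tool([
  [[0,0,0.03,0.3,0],[0,0,0.03,0.36,0],[0,0,0.03,0.36,0],[0.6,0,0.03,0.36,0],[0.6,0,0.03,0.36,0],[0.6,0,0.03,0.36,0],[0.6,0,0,-0.8,0],[0.6,0,0,-2,0],[0.6,1.2,0.2,-2.4,0],[0.6,2.5,0.4,-2.4,0],[0.6,3.8,0.6,-2.4,0],[0.6,5.1,0.8,-2.4,0],[0.6,6.4,1.1,-2.4,0],[0.6,7.6,1.3,-2.4,0],[0.6,8.58,1.44,-2.4,0],[0.6,8.58,1.44,-2.4,0],[0.6,8.58,1.44,-2.4,0],[0.6,8.58,1.44,-2.4,0]],
])

```text
t: 15.93
tcp_pos: [0.4662, 0.2436, 0.1527]
orientation: [0.0, 0.708, 0.707, -0.0]
force: [-0.5, -0.3, -0.2]
gripper_width: 0.0558
grip_force: 0.0
```

Run:
```python
from h import *
chain([([.465,.244,.067],0)])
```

```text
tcp [0.4662 0.2436 0.1527] yaw -0.1 t 15.93 F [-0.5 -0.3 -0.2] w 0.0558
[0.465, 0.244, 0.067] [ 0.02 -0.04  2.86] -0.01
```

Call:
servo_tool([
  [[0.6,0,0,1.2,0],[0.6,0,0,2.3,0],[0.6,0,0,2.85,0],[0.6,0,0,2.85,0],[0,0,0,2.85,0],[0,0,0,2.85,0],[0,0,0,2.85,0],[0,0,0,2.85,0],[0,0,0,2.85,0],[0.6,0,0,2.85,0],[0.6,0,0,2.85,0],[0.6,0,0,2.85,0],[0.6,0,0,2.85,-1.4],[0.6,0,0,2.85,-2.8],[0.6,0,0,2.85,-4.2],[0.6,0,0,2.85,-5.6],[0.6,0,0,2.85,-7],[0.6,0,0,2.85,-8.4],[0.6,0,0,2.85,-9.8],[0.6,0,0,2.85,-11.2]],
])

```text
t: 17.6
tcp_pos: [0.4665, 0.2441, 0.0673]
orientation: [-0.0, 0.29, 0.957, -0.0]
force: [0.2, 0.6, 0.3]
gripper_width: 0.0551
grip_force: 0.0
```

Call:
servo_tool([
  [[0.6,0,0,0,-1.4],[0.6,0,0,0,-2.8],[0.6,0,0,0,-4.2],[0.6,0,0,0,-5.6],[0.6,0,0,0,-6.8],[0.6,0,0,0,-6.8],[0.6,0,0,0,-6.8],[0,0,0,0,-6.8],[0,0,0,0,-6.8],[0,0,0,0,-6.8],[0,0,0,0,-6.8],[0,0,0,0,-6.8],[0,0,0,-1.2,-6.8],[0,0,0,-2.4,-6.8],[0,0,0,-3.6,-6.8],[0,0,0,-4.6,-6.8],[0,0,0,-4.6,-6.8],[0,0,0,-4.6,-6.8]],
])

```text
t: 19.1
tcp_pos: [0.4676, 0.2446, 0.207]
orientation: [0.002, 0.001, 1.0, 0.001]
force: [-0.7, -0.1, -1.4]
gripper_width: 0.0359
grip_force: 29.9
```

Run:
```python
from h import *
chain([([.618,.004,.205],90)])
```

```text
tcp [0.4676 0.2446 0.207 ] yaw 89.9 t 19.1 F [-0.7 -0.1 -1.4] w 0.0359
[0.618, 0.004, 0.205] [-5.03 -8.01  0.07] -0.03
```

Call:
servo_tool([
  [[0,-0.2,-1.1,0.05,0],[0,-0.6,-2.3,0.05,0],[0,-1.3,-3.4,0.05,0],[0,-2,-4.5,0.05,0],[0,-2.8,-5.6,0.05,0],[0,-3.6,-6.6,0.05,0],[0,-4.3,-7.4,0.05,0],[0,-5,-8,0.05,0],[0,-5,-8,0.05,0],[0,-5,-8,0.05,0],[0,-5,-8,0.05,0]],
])

```text
t: 20.02
tcp_pos: [0.6148, 0.0041, 0.202]
orientation: [-0.002, 0.001, 1.0, 0.0]
force: [-0.1, 0.5, -0.6]
gripper_width: 0.0358
grip_force: 29.9
```

Run:
```python
from h import *
chain([([.618,.0035,.168],90)])
```

```text
tcp [0.6148 0.0041 0.202 ] yaw 89.9 t 20.02 F [-0.1  0.5 -0.6] w 0.0358
[0.618, 0.0035, 0.168] [-0.11 -0.02  1.13] -0.03
```

Call:
servo_tool([
  [[0,-0.08,0,0.3,0],[0,-0.08,0,0.6,0],[0,-0.08,0,0.8,0],[0,-0.08,0,0.95,0],[0,-0.08,0,1.1,0],[0,-0.08,0,1.15,0],[0,-0.08,0,1.15,0]],
])

```text
t: 20.6
tcp_pos: [0.6215, 0.0036, 0.1733]
orientation: [0.004, 0.001, 1.0, -0.001]
force: [-2.5, -2.5, 25.3]
gripper_width: 0.0358
grip_force: 30.1
```

Call:
servo_tool([
  [[0,0,0,-0.4,0],[0,0.08,0,-0.5,0],[0,0.08,0,-0.5,0],[0,0.08,0,-0.3,0],[0,0.08,0,-0.15,0],[0,0.08,0,-0.05,0],[0,0.08,0,0,0],[0,0.08,0,0,0]],
])

```text
t: 21.27
tcp_pos: [0.6195, 0.0036, 0.1741]
orientation: [0.004, 0.001, 1.0, -0.0]
force: [-4.9, -1.5, 38.5]
gripper_width: 0.0359
grip_force: 30.1
```

Call:
servo_tool([
  [[0,0,0,-0.8,0],[0,0,0,-1.3,0],[0,1,-0.5,-1.3,0],[0,2,-1,-1.3,0],[0,3,-1.8,-1.3,0],[0,4,-2.6,-1.3,0],[0,4.8,-3.6,-1.3,0],[0,5.6,-4.6,-1.3,0],[0,6.4,-5.6,-1.3,0],[0,6.4,-6.8,-1,0],[0,6.4,-7.9,0,0],[0,6.4,-7.9,1.2,0],[0,6.4,-7.9,2.4,0],[0,6.4,-7.9,2.9,0],[0,6.4,-7.9,2.9,0],[0,6.4,-7.9,2.9,0]],
])

```text
t: 22.6
tcp_pos: [0.4229, -0.2323, 0.0811]
orientation: [-0.001, 0.001, 1.0, 0.001]
force: [-0.1, 0.0, 0.5]
gripper_width: 0.0359
grip_force: 30.0
```

Run:
```python
from h import *
chain([([.427,-.235,.071],90)])
snap('scene');snap('top','p2.png')
for c in ['scene','top']:
    for r in manip.mark_of(c,'tool_a')[:6]: 
        if r['p']>.2: print(c,round(r['p'],2),ray(c,r['point'],.004)[:2],np.round(r['point'],1))
```

```text
tcp [ 0.4229 -0.2323  0.0811] yaw 89.9 t 22.6 F [-0.1  0.   0.5] w 0.0359
[0.427, -0.235, 0.071] [-0.14 -0.09  0.34] -0.02
scene 0.77 [0.4595 0.3543] [171.4 192.1]
scene 0.76 [0.4279 0.008 ] [225.5 236.1]
scene 0.68 [ 0.4352 -0.2405] [281.3 271.3]
scene 0.54 [0.3576 0.3512] [150.2 203.3]
top 0.91 [0.3623 0.3449] [150.4 237.4]
top 0.81 [ 0.4247 -0.0021] [253.9 230.5]
top 0.77 [0.4635 0.3637] [150.2 207.8]
top 0.52 [ 0.5378 -0.0027] [257.6 198.5]
```

Call:
servo_tool([
  [[0,-0.12,-0.09,0.3,0],[0,-0.12,-0.09,0.33,0],[0,-0.12,-0.09,0.33,0],[0.6,-0.12,-0.09,0.33,0],[0.6,-0.12,-0.09,0.33,0],[0.6,-0.12,-0.09,0.33,0],[0.6,-0.12,-0.09,-0.8,0],[0.6,-0.12,-0.09,-2,0],[0.6,0,1.2,-2.6,0],[0.6,0.2,2.5,-2.6,0],[0.6,0.3,3.8,-2.6,0],[0.6,0.4,5.1,-2.6,0],[0.6,0.5,6.4,-2.6,0],[0.6,0.6,7.7,-2.6,0],[0.6,0.7,9,-2.6,0],[0.6,0.8,10.3,-2.6,0],[0.6,1,11.6,-2.6,0],[0.6,1.2,12.9,-2.6,0],[0.6,1.4,14,-2.6,0],[0.6,1.5,15,-2.6,0]],
])

```text
t: 24.47
tcp_pos: [0.3787, 0.2194, 0.1607]
orientation: [0.0, 0.001, 1.0, 0.0]
force: [0.5, -1.0, 0.1]
gripper_width: 0.0554
grip_force: 0.0
```

Call:
servo_tool([
  [[0.6,0.1,1,0,0],[0.6,0.2,2,0,0],[0.6,0.3,3,0,0],[0.6,0.4,3.8,0,0],[0.6,0.4,3.8,0,0],[0.6,0.4,3.8,0,0]],
])

```text
t: 24.97
tcp_pos: [0.3675, 0.3321, 0.1604]
orientation: [0.0, -0.0, 1.0, -0.0]
force: [-0.2, -1.4, 0.2]
gripper_width: 0.0551
grip_force: 0.0
```

Run:
```python
from h import *
chain([([.3655,.341,.067],90)])
snap('scene','p3.png')
for c in ['scene']:
    for r in manip.mark_of(c,'tool_a')[:6]: 
        if r['p']>.2: print(c,round(r['p'],2),ray(c,r['point'],.004)[:2],np.round(r['point'],1))
```

```text
tcp [0.3675 0.3321 0.1604] yaw 90.0 t 24.97 F [-0.2 -1.4  0.2] w 0.0551
[0.3655, 0.341, 0.067] [0.07 0.3  3.11] 0.0
scene 0.83 [0.4678 0.3549] [173.  191.2]
scene 0.8 [ 0.4192 -0.0108] [227.4 239.8]
scene 0.77 [0.3769 0.3547] [153.9 200.8]
scene 0.65 [ 0.4231 -0.232 ] [276.7 271.9]
```

Call:
servo_tool([
  [[0.6,0.07,0.25,1,0],[0.6,0.07,0.25,2.2,0],[0.6,0.07,0.25,3,0],[0.6,0.07,0.25,3.1,0],[0,0.07,0.25,3.1,0],[0,0.07,0.25,3.1,0],[0,0.07,0.25,3.1,0],[0,0.07,0.25,3.1,0],[0,0.07,0.25,3.1,0],[0.6,0.07,0.25,3.1,0],[0.6,0.07,0.25,3.1,0],[0.6,0.07,0.25,3.1,0],[0.6,0.07,0.25,3.1,1.4],[0.6,0.07,0.25,3.1,2.8],[0.6,0.07,0.25,3.1,4.2],[0.6,0.07,0.25,3.1,5.6],[0.6,0.07,0.25,3.1,7],[0.6,0.07,0.25,3.1,8.4],[0.6,0.07,0.25,3.1,9.8],[0.6,0.07,0.25,3.1,11.2]],
])

```text
t: 26.73
tcp_pos: [0.3656, 0.3387, 0.0673]
orientation: [-0.0, 0.473, 0.881, -0.0]
force: [-0.9, -0.9, 1.5]
gripper_width: 0.0552
grip_force: 0.0
```

Call:
servo_tool([
  [[0.6,0,0,0,1.4],[0.6,0,0,0,2.8],[0.6,0,0,0,4.2],[0.6,0,0,0,5.6],[0.6,0,0,0,6.8],[0.6,0,0,0,6.8],[0.6,0,0,0,6.8],[0,0,0,0,6.8],[0,0,0,0,6.8],[0,0,0,0,6.8],[0,0,0,0,6.8],[0,0,0,0,6.8],[0,0,0,-1.2,6.8],[0,0,0,-2.4,6.8],[0,0,0,-3.6,6.8],[0,0,0,-4.6,6.8],[0,0,0,-4.6,6.8],[0,0,0,-4.6,6.8]],
])

```text
t: 28.23
tcp_pos: [0.3665, 0.3394, 0.2069]
orientation: [0.0, 0.708, 0.707, 0.002]
force: [-0.1, 0.6, -1.7]
gripper_width: 0.0359
grip_force: 30.0
```

Run:
```python
from h import *
chain([([.620,.004,.205],0)])
```

```text
tcp [0.3665 0.3394 0.2069] yaw -0.1 t 28.23 F [-0.1  0.6 -1.7] w 0.0359
[0.62, 0.004, 0.205] [-11.17   8.47   0.06] -0.02
```

Call:
servo_tool([
  [[0,-1,0.7,0.05,0],[0,-2.1,1.5,0.05,0],[0,-3.2,2.3,0.05,0],[0,-4.3,3.1,0.05,0],[0,-5.4,4,0.05,0],[0,-6.5,4.9,0.05,0],[0,-7.6,5.8,0.05,0],[0,-8.7,6.6,0.05,0],[0,-9.8,7.4,0.05,0],[0,-10.6,8,0.05,0],[0,-11.17,8.47,0.05,0],[0,-11.17,8.47,0.05,0],[0,-11.17,8.47,0.05,0],[0,-11.17,8.47,0.05,0]],
])

```text
t: 29.4
tcp_pos: [0.6178, 0.0036, 0.2021]
orientation: [-0.001, 0.708, 0.706, -0.001]
force: [0.2, -0.4, -1.1]
gripper_width: 0.0361
grip_force: 30.0
```

Run:
```python
from h import *
chain([([.619,.0035,.168],0)])
```

```text
tcp [0.6178 0.0036 0.2021] yaw -0.1 t 29.4 F [ 0.2 -0.4 -1.1] w 0.0361
[0.619, 0.0035, 0.168] [-0.    0.04  1.14] -0.03
```

Call:
servo_tool([
  [[0,0,0,0.3,0],[0,0,0,0.6,0],[0,0,0,0.8,0],[0,0,0,0.95,0],[0,0,0,1.1,0],[0,0,0,1.15,0],[0,0,0,1.15,0]],
])

```text
t: 29.98
tcp_pos: [0.6204, 0.0037, 0.1735]
orientation: [0.001, 0.708, 0.707, 0.001]
force: [-8.0, 0.5, 32.9]
gripper_width: 0.0361
grip_force: 30.3
```

Call:
servo_tool([
  [[0,0,0,-0.4,0],[0,0,-0.1,-0.5,0],[0,0,-0.1,-0.5,0],[0,0,-0.1,-0.3,0],[0,0,-0.1,-0.15,0],[0,0,-0.1,-0.05,0],[0,0,-0.1,0,0],[0,0,-0.1,0,0]],
])

```text
t: 30.65
tcp_pos: [0.6189, 0.0034, 0.1729]
orientation: [0.002, 0.708, 0.706, 0.002]
force: [-4.7, -0.6, 31.8]
gripper_width: 0.0362
grip_force: 30.1
```

Call:
servo_tool([
  [[0,0,0,-0.8,0],[0,0,0,-1.3,0],[0,-0.3,-1,-1.3,0],[0,-0.6,-2.1,-1.3,0],[0,-1.2,-3.2,-1.3,0],[0,-2,-4.2,-1.3,0],[0,-2.9,-5.2,-1.3,0],[0,-3.8,-6,-1.2,0],[0,-4.6,-6.4,-0.6,0],[0,-4.6,-6.4,0.6,0],[0,-4.6,-6.4,1.8,0],[0,-4.6,-6.4,2.8,0],[0,-4.6,-6.4,2.9,0],[0,-4.6,-6.4,2.9,0]],
])

```text
t: 31.82
tcp_pos: [0.422, -0.1338, 0.0806]
orientation: [-0.002, 0.708, 0.706, -0.001]
force: [0.0, -0.1, -0.1]
gripper_width: 0.0357
grip_force: 30.0
```

Run:
```python
from h import *
chain([([.427,-.135,.071],0)])
snap('scene');snap('top','p4.png')
for c in ['scene','top']:
    for r in manip.mark_of(c,'tool_a')[:6]: 
        if r['p']>.2: print(c,round(r['p'],2),ray(c,r['point'],.004)[:2],np.round(r['point'],1))
```

```text
tcp [ 0.422  -0.1338  0.0806] yaw -0.1 t 31.82 F [ 0.  -0.1 -0.1] w 0.0357
[0.427, -0.135, 0.071] [-0.04  0.17  0.32] -0.02
scene 0.88 [0.4619 0.3568] [171.5 191.6]
scene 0.78 [ 0.4126 -0.0115] [226.1 240.8]
scene 0.76 [ 0.4231 -0.232 ] [276.7 271.9]
scene 0.72 [ 0.4413 -0.1257] [256.2 252.8]
top 0.85 [ 0.4067 -0.0017] [253.2 235.7]
top 0.57 [0.4574 0.3489] [154.1 210. ]
```

Call:
servo_tool([
  [[0,-0.04,0.12,0.3,0],[0,-0.04,0.12,0.32,0],[0,-0.04,0.12,0.32,0],[0.6,-0.04,0.12,0.32,0],[0.6,-0.04,0.12,0.32,0],[0.6,-0.04,0.12,0.32,0],[0.6,-0.04,0.12,-0.8,0],[0.6,-0.04,0.12,-2,0],[0.6,1.2,0.2,-2.6,0],[0.6,2.5,0.3,-2.6,0],[0.6,3.8,0.4,-2.6,0],[0.6,5.1,0.5,-2.6,0],[0.6,6.4,0.6,-2.6,0],[0.6,7.7,0.7,-2.6,0],[0.6,9,0.8,-2.6,0],[0.6,10.3,0.9,-2.6,0],[0.6,11.6,1,-2.6,0],[0.6,12.9,1.1,-2.6,0],[0.6,14,1.2,-2.6,0],[0.6,15,1.3,-2.6,0]],
])

```text
t: 33.68
tcp_pos: [0.4636, 0.3179, 0.1605]
orientation: [-0.0, 0.707, 0.707, 0.0]
force: [-0.4, -0.2, 0.1]
gripper_width: 0.0552
grip_force: 0.0
```

Call:
servo_tool([
  [[0.6,0.8,0,0,0],[0.6,1,0,0,0],[0.6,1,0,0,0],[0.6,1,0,0,0]],
])

```text
t: 34.02
tcp_pos: [0.4635, 0.3447, 0.1601]
orientation: [0.0, 0.708, 0.707, -0.001]
force: [-0.2, -1.0, -0.5]
gripper_width: 0.0549
grip_force: 0.0
```

Run:
```python
from h import *
chain([([.461,.347,.067],0)])
snap('scene')
for c in ['scene']:
    for r in manip.mark_of(c,'tool_a')[:6]: 
        if r['p']>.2: print(c,round(r['p'],2),ray(c,r['point'],.004)[:2],np.round(r['point'],1))
```

```text
tcp [0.4635 0.3447 0.1601] yaw -0.1 t 34.02 F [-0.2 -1.  -0.5] w 0.0549
[0.461, 0.347, 0.067] [ 0.08 -0.08  3.1 ] -0.01
scene 0.89 [ 0.4215 -0.0124] [228.2 239.7]
scene 0.62 [ 0.4087 -0.2407] [275.7 275.7]
scene 0.54 [ 0.4331 -0.1426] [258.2 256.5]
scene 0.51 [0.4665 0.3443] [174.4 192.4]
```

Call:
servo_tool([
  [[0.6,0.04,-0.08,1,0],[0.6,0.04,-0.08,2.2,0],[0.6,0.04,-0.08,3,0],[0.6,0.04,-0.08,3.1,0],[0,0.04,-0.08,3.1,0],[0,0.04,-0.08,3.1,0],[0,0.04,-0.08,3.1,0],[0,0.04,-0.08,3.1,0],[0,0.04,-0.08,3.1,0],[0.6,0.04,-0.08,3.1,0],[0.6,0.04,-0.08,3.1,0],[0.6,0.04,-0.08,3.1,0],[0.6,0.04,-0.08,3.1,-1.4],[0.6,0.04,-0.08,3.1,-2.8],[0.6,0.04,-0.08,3.1,-4.2],[0.6,0.04,-0.08,3.1,-5.6],[0.6,0.04,-0.08,3.1,-7],[0.6,0.04,-0.08,3.1,-8.4],[0.6,0.04,-0.08,3.1,-9.8],[0.6,0.04,-0.08,3.1,-11.2]],
])

```text
t: 35.78
tcp_pos: [0.4614, 0.3467, 0.0673]
orientation: [-0.0, 0.29, 0.957, -0.0]
force: [0.1, 0.7, -1.3]
gripper_width: 0.0551
grip_force: 0.0
```

Call:
servo_tool([
  [[0.6,0,0,0,-1.4],[0.6,0,0,0,-2.8],[0.6,0,0,0,-4.2],[0.6,0,0,0,-5.6],[0.6,0,0,0,-6.8],[0.6,0,0,0,-6.8],[0.6,0,0,0,-6.8],[0,0,0,0,-6.8],[0,0,0,0,-6.8],[0,0,0,0,-6.8],[0,0,0,0,-6.8],[0,0,0,0,-6.8],[0,0,0,-1.2,-6.8],[0,0,0,-2.4,-6.8],[0,0,0,-3.6,-6.8],[0,0,0,-4.6,-6.8],[0,0,0,-4.6,-6.8],[0,0,0,-4.6,-6.8]],
])

```text
t: 37.28
tcp_pos: [0.4622, 0.3472, 0.207]
orientation: [0.001, 0.001, 1.0, 0.001]
force: [-0.1, -0.9, -1.6]
gripper_width: 0.0362
grip_force: 30.0
```

Run:
```python
from h import *
chain([([.620,.004,.205],90)])
```

```text
tcp [0.4622 0.3472 0.207 ] yaw 89.9 t 37.28 F [-0.1 -0.9 -1.6] w 0.0362
[0.62, 0.004, 0.205] [ -5.29 -11.43   0.06] -0.03
```

Call:
servo_tool([
  [[0,0,-1.2,0.05,0],[0,0,-2.5,0.05,0],[0,-0.3,-3.7,0.05,0],[0,-0.8,-4.9,0.05,0],[0,-1.4,-6.1,0.05,0],[0,-2.1,-7.2,0.05,0],[0,-2.8,-8.3,0.05,0],[0,-3.5,-9.3,0.05,0],[0,-4.3,-10.3,0.05,0],[0,-4.9,-11,0.05,0],[0,-5.25,-11.43,0.05,0],[0,-5.25,-11.43,0.05,0],[0,-5.25,-11.43,0.05,0],[0,-5.25,-11.43,0.05,0]],
])

```text
t: 38.45
tcp_pos: [0.617, 0.0044, 0.2028]
orientation: [-0.001, 0.001, 1.0, 0.0]
force: [-0.2, 1.3, -1.2]
gripper_width: 0.0359
grip_force: 30.0
```

Run:
```python
from h import *
chain([([.6185,.0035,.168],90)])
```

```text
tcp [0.617  0.0044 0.2028] yaw 89.9 t 38.45 F [-0.2  1.3 -1.2] w 0.0359
[0.6185, 0.0035, 0.168] [-0.05 -0.03  1.16] -0.02
```

Call:
servo_tool([
  [[0,0,-0.02,0.3,0],[0,0,-0.02,0.6,0],[0,0,-0.02,0.8,0],[0,0,-0.02,0.95,0],[0,0,-0.02,1.1,0],[0,0,-0.02,1.15,0],[0,0,-0.02,1.15,0]],
])

```text
t: 39.03
tcp_pos: [0.618, 0.003, 0.1688]
orientation: [-0.0, 0.001, 1.0, 0.0]
force: [-0.9, -1.2, -1.1]
gripper_width: 0.0362
grip_force: 30.0
```

Call:
servo_tool([
  [[0,0,0,0.2,0],[0,0,0,0.4,0],[0,0,0,0.7,0],[0,0,0,1.0,0],[0,0,0,1.35,0],[0,0,0,1.35,0]],
])

```text
t: 39.53
tcp_pos: [0.6168, 0.0029, 0.1261]
orientation: [-0.002, 0.001, 1.0, -0.0]
force: [-0.8, 0.9, -0.3]
gripper_width: 0.0359
grip_force: 30.0
```

Call:
servo_tool([
  [[0,0,0,-1.2,0],[0,0,0,-2.3,0],[0,0,0,-2.6,0],[0,1,0.2,-2.6,0],[0,2.2,0.6,-2.6,0],[0,3.4,1,-2.6,0],[0,4.5,1.6,-2.6,0],[0,5.5,2.2,-2.2,0],[0,6.3,2.8,-1.4,0],[0,6.3,2.8,-0.2,0],[0,6.3,2.8,1,0],[0,6.3,2.8,1.55,0],[0,6.3,2.8,1.55,0],[0,6.3,2.8,1.55,0]],
])

```text
t: 40.7
tcp_pos: [0.4288, 0.0872, 0.0819]
orientation: [-0.001, 0.001, 1.0, -0.0]
force: [-0.0, -0.6, -0.6]
gripper_width: 0.0363
grip_force: 30.0
```

Run:
```python
from h import *
chain([([.427,.087,.068],90)])
a=snap('scene')[110:320,120:400,::-1];cv2.imwrite('pics/p5.png',cv2.resize(a,None,fx=2.8,fy=2.8,interpolation=2))
```

```text
tcp [0.4288 0.0872 0.0819] yaw 89.9 t 40.7 F [-0.  -0.6 -0.6] w 0.0363
[0.427, 0.087, 0.068] [ 0.06 -0.01  0.46] -0.02
```

View pics/p5.png

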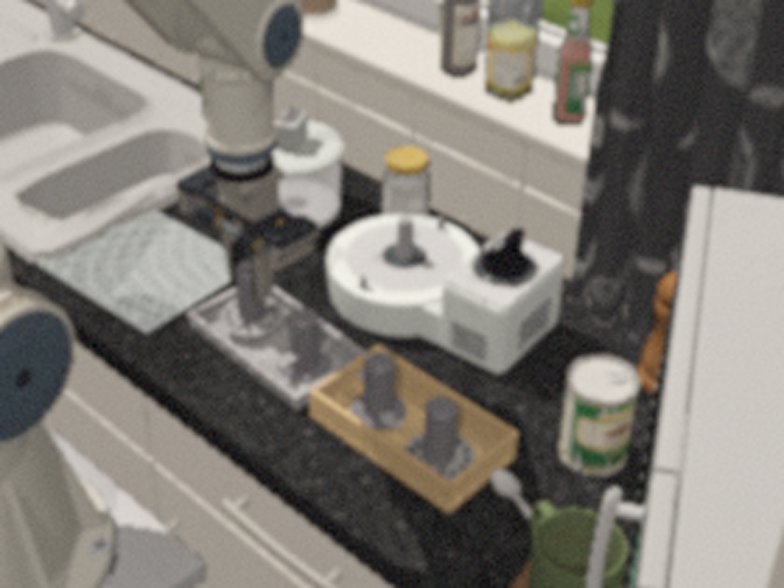

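Call:
servo_tool([
  [[0,0.03,0,0.3,0],[0,0.03,0,0.43,0],[0,0.03,0,0.43,0],[0.6,0.03,0,0.43,0],[0.6,0.03,0,0.43,0],[0.6,0.03,0,0.43,0],[0.6,0.03,0,-0.8,0],[0.6,0.03,0,-2,0],[0.8,0.03,0,-3.2,1.4],[1,0.03,0,-4.4,2.8],[1,-0.6,0.5,-4.9,4.2],[1,-1.6,1.2,-4.9,5.6],[1,-2.6,1.9,-4.9,7],[1,-3.6,2.6,-4.9,8.4],[1,-4.6,3.3,-4.9,9.8],[1,-5.6,4,-4.9,11.2],[1,-6.6,4.7,-4.9,12.6],[1,-7.57,5.58,-4.9,13.2],[1,-7.57,5.58,-4.9,13.2],[1,-7.57,5.58,-4.9,13.2]],
])

```text
t: 42.42
tcp_pos: [0.6575, 0.2552, 0.2284]
orientation: [-0.0, 0.545, 0.839, -0.0]
force: [-0.3, -0.5, -0.3]
gripper_width: 0.0921
grip_force: 0.0
```

Run:
```python
from h import *
chain([([.655,.2535,.135],23.8)])
```

```text
tcp [0.6575 0.2552 0.2284] yaw 24.0 t 42.42 F [-0.3 -0.5 -0.3] w 0.0921
[0.655, 0.2535, 0.135] [-0.02 -0.1   3.11] 0.04
```

Call:
servo_tool([
  [[1,0,-0.08,1,0],[1,0,-0.08,2,0],[1,0,-0.08,2.8,0],[1,0,-0.08,3.05,0],[1,0,-0.08,3.05,0],[0.5,0,-0.08,3.05,0],[0.5,0,-0.08,3.05,0],[0.5,0,-0.08,3.05,0],[0.5,0,-0.08,3.05,0],[0.5,0,-0.08,3.05,0],[0.5,0,-0.08,3.05,0]],
])

```text
t: 43.33
tcp_pos: [0.6552, 0.2534, 0.1386]
orientation: [0.0, 0.545, 0.838, 0.001]
force: [3.3, 1.3, 1.9]
gripper_width: 0.0538
grip_force: 1.2
```

Call:
servo_tool([
  [[0.3,0,0,0,0],[0.3,0,0,0,0],[0.3,0,0,0,0],[0.3,0,0,0,0]],
])

```text
t: 43.67
tcp_pos: [0.6553, 0.2536, 0.1384]
orientation: [0.0, 0.545, 0.838, 0.001]
force: [1.7, 1.6, 4.2]
gripper_width: 0.0507
grip_force: 29.5
```

Call:
servo_tool([
  [[0.8,0,0,0,0],[0.8,0,0,0,0],[0.8,0,0,0,0],[0.8,0,0,0,-1.4],[0.8,0,0,0,-2.8],[0.8,0,0,0,-4.2],[0.8,0,0,0,-5.6],[0.8,0,0,0,-7],[0.8,0,0,0,-8.4],[0.8,0,0,0,-9.8],[0.8,0,0,0,-11.2],[0.8,0,0,0,-12.6],[0.8,0,0,0,-14],[0.8,0,0,0,-15.4],[0.8,0,0,0,-16.8],[0.8,0,0,0,-18],[0.8,0,0,0,-18],[0.8,0,0,0,-18]],
])

```text
t: 45.17
tcp_pos: [0.6543, 0.253, 0.1375]
orientation: [-0.001, -0.205, 0.979, -0.0]
force: [0.5, 0.2, 0.6]
gripper_width: 0.0735
grip_force: 0.0
```

Call:
servo_tool([
  [[0,0,0,0,0],[0,0,0,0,0],[0,0,0,0,0],[0,0,0,0,0],[0,0,0,0,0],[0,0,0,0,0],[0,0,0,0,0],[0,0,0,-0.8,0],[0,0,0,-1.8,0],[0,0,0,-3,0],[0,0,0,-4.2,0],[0,0,0,-5.2,0],[0,0,0,-5.2,0],[0,0,0,-5.2,0]],
])

```text
t: 46.33
tcp_pos: [0.6552, 0.2534, 0.2949]
orientation: [0.001, -0.207, 0.978, 0.0]
force: [-0.6, -0.4, -6.3]
gripper_width: 0.0343
grip_force: 29.4
```

Run:
```python
from h import *
chain([([.617,.003,.29],96.2)])
a=snap('scene')[90:260,140:330,::-1];cv2.imwrite('pics/b1.png',cv2.resize(a,None,fx=3.5,fy=3.5,interpolation=2))
```

```text
tcp [0.6552 0.2534 0.2949] yaw 113.9 t 46.33 F [-0.6 -0.4 -6.3] w 0.0343
[0.617, 0.003, 0.29] [ 4.54 -7.12  0.15] 3.54
```

View pics/b1.png

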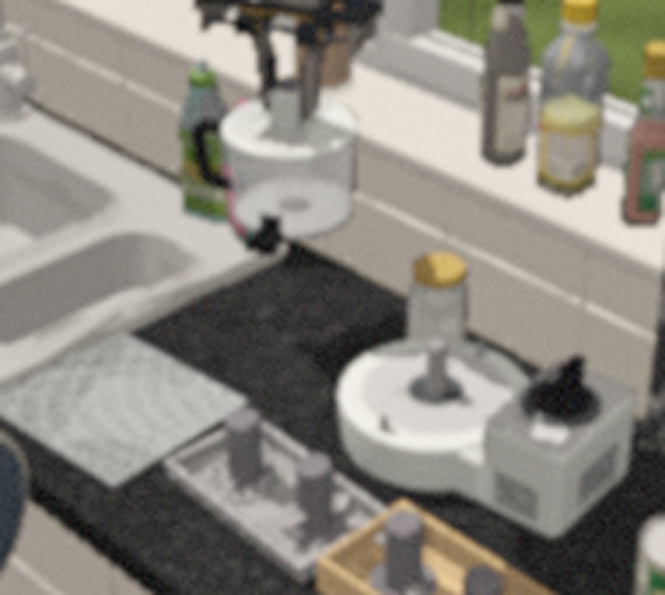

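Call:
servo_tool([
  [[0,0.5,-0.7,0,0],[0,1,-1.5,0,0.5],[0,1.5,-2.3,0,1],[0,2,-3.1,0,1.5],[0,2.5,-3.9,0,2],[0,3,-4.7,0,2.5],[0,3.5,-5.5,0,3],[0,4,-6.2,0,3.5],[0,4.3,-6.7,0,3.54],[0,4.54,-7.12,0,3.54],[0,4.54,-7.12,0,3.54],[0,4.54,-7.12,0,3.54],[0,4.54,-7.12,0,3.54]],
])

```text
t: 47.47
tcp_pos: [0.6164, 0.0034, 0.2927]
orientation: [-0.001, -0.054, 0.999, 0.0]
force: [-0.7, 0.6, -3.4]
gripper_width: 0.0341
grip_force: 29.5
```

Run:
```python
from h import *
chain([([.617,.003,.235],96.2),([.617,.003,.218],96.2)])
```

```text
tcp [0.6164 0.0034 0.2927] yaw 96.2 t 47.47 F [-0.7  0.6 -3.4] w 0.0341
[0.617, 0.003, 0.235] [-0.02 -0.02  1.92] 0.0
[0.617, 0.003, 0.218] [-0.02 -0.02  2.49] 0.0
```

Call:
servo_tool([
  [[0,0,0,0.6,0],[0,0,0,1.2,0],[0,0,0,1.8,0],[0,0,0,2.2,0],[0,0,0,2.35,0],[0,0,0,2.35,0],[0,0,0,2.35,0]],
])

```text
t: 48.05
tcp_pos: [0.6171, 0.0032, 0.2238]
orientation: [0.0, -0.054, 0.999, 0.0]
force: [-0.3, -0.9, -3.9]
gripper_width: 0.0344
grip_force: 29.5
```

Run:
```python
from h import *
chain([([.617,.003,.198],96.2)])
a=snap('scene')[140:230,220:320,::-1];cv2.imwrite('pics/b2.png',cv2.resize(a,None,fx=6,fy=6,interpolation=2))
```

```text
tcp [0.6171 0.0032 0.2238] yaw 96.2 t 48.05 F [-0.3 -0.9 -3.9] w 0.0344
[0.617, 0.003, 0.198] [ 0.   -0.01  0.86] 0.0
```

View pics/b2.png

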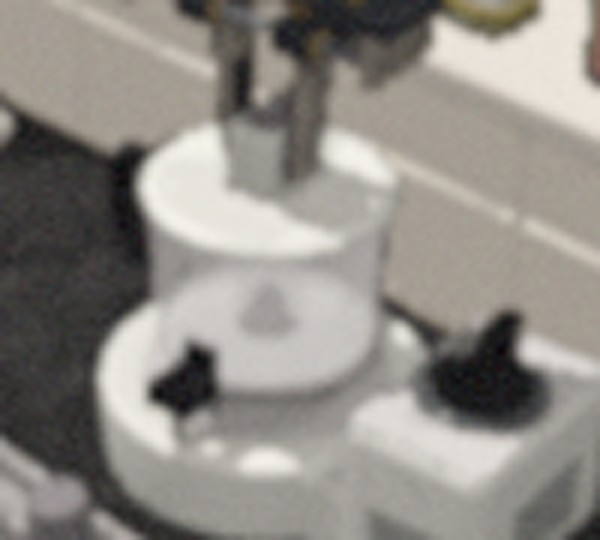

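Lug hovers right over the front peg. Lower gently.

Call:
servo_tool([
  [[0,0,0,0.15,0],[0,0,0,0.3,0],[0,0,0,0.4,0],[0,0,0,0.5,0],[0,0,0,0.5,0]],
])

```text
t: 48.52
tcp_pos: [0.6164, 0.0026, 0.2077]
orientation: [-0.0, -0.054, 0.999, -0.0]
force: [0.4, -1.4, -4.5]
gripper_width: 0.0344
grip_force: 29.5
```

Call:
servo_tool([
  [[0,0,0,0.12,0],[0,0,0,0.22,0],[0,0,0,0.3,0],[0,0,0,0.34,0],[0,0,0,0.34,0]],
])

```text
t: 48.93
tcp_pos: [0.6168, 0.0026, 0.1981]
orientation: [0.0, -0.054, 0.999, -0.0]
force: [1.0, -1.9, -4.4]
gripper_width: 0.0342
grip_force: 29.5
```

Call:
servo_tool([
  [[0,0,0,0.04,0],[0,0,0,0.08,0],[0,0,0,0.08,0]],
])

```text
t: 49.18
tcp_pos: [0.6175, 0.0026, 0.1976]
orientation: [0.001, -0.054, 0.999, -0.0]
force: [-2.8, -2.1, 8.5]
gripper_width: 0.0343
grip_force: 29.7
```

Call:
servo_tool([
  [[0.6,0,0,0,0],[0.6,0,0,0,0],[0.6,0,0,0,0],[0.6,0,0,0,0],[0.6,0,0,-0.6,0],[0.6,0,0,-1.6,0],[0.6,0,0,-2.2,0],[0.6,0,0,-2.2,0],[0.6,0,-1,-2.2,0],[0.6,0,-2.2,-2.2,0],[0.6,0,-3.4,-2.2,0],[0.6,0,-4.4,-2.2,0],[0.6,0,-5,-2.2,0],[0.6,0,-5,-2.2,0],[0.6,0,-5,-2.2,0]],
])

```text
t: 50.43
tcp_pos: [0.6324, -0.1469, 0.2606]
orientation: [-0.001, -0.053, 0.999, 0.0]
force: [0.6, -0.2, -0.3]
gripper_width: 0.0551
grip_force: 0.0
```

Run:
```python
from h import *
chain([([.6336,-.1467,.1415],96.2)])
a=snap('scene')[140:230,220:320,::-1];cv2.imwrite('pics/b3.png',cv2.resize(a,None,fx=6,fy=6,interpolation=2))
```

```text
tcp [ 0.6324 -0.1469  0.2606] yaw 96.1 t 50.43 F [ 0.6 -0.2 -0.3] w 0.0551
[0.6336, -0.1467, 0.1415] [-0.05 -0.    3.97] -0.02
```

View pics/b3.png

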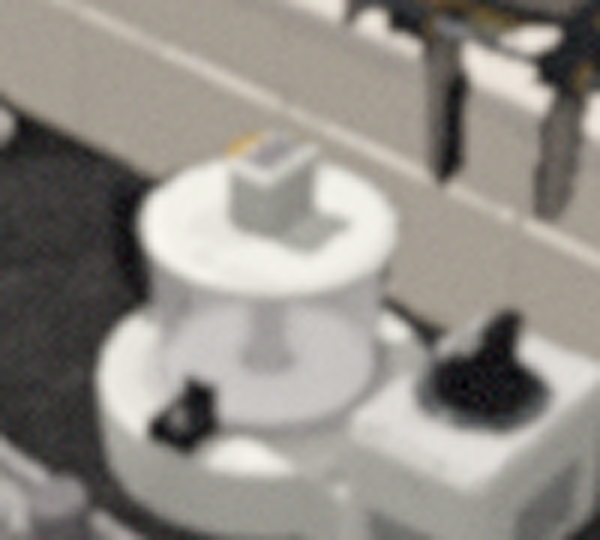

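Call:
servo_tool([
  [[0.6,-0.02,0,1.2,0],[0.6,-0.02,0,2.4,0],[0.6,-0.02,0,3.5,0],[0.6,-0.02,0,3.95,0],[0.6,-0.02,0,3.95,0],[0,-0.02,0,3.95,0],[0,-0.02,0,3.95,0],[0,-0.02,0,3.95,0],[0,-0.02,0,3.95,0],[0,-0.02,0,3.95,0],[0,-0.02,0,3.95,0]],
])

```text
t: 51.4
tcp_pos: [0.6335, -0.1462, 0.1435]
orientation: [0.0, -0.054, 0.999, -0.0]
force: [0.3, -0.0, 0.0]
gripper_width: 0.0173
grip_force: 0.0
```

Call:
servo_tool([
  [[0,0,0,0,1.3],[0,0,0,0,2.6],[0,0,0,0,3.9],[0,0,0,0,5.2],[0,0,0,0,6.5],[0,0,0,0,7.8],[0,0,0,0,9.1],[0,0,0,0,10.4],[0,0,0,0,11.7],[0,0,0,0,13],[0,0,0,0,13.75],[0,0,0,0,13.75],[0,0,0,0,13.75]],
])

```text
t: 52.48
tcp_pos: [0.6338, -0.1463, 0.1435]
orientation: [0.0, 0.518, 0.855, 0.0]
force: [1.5, -0.5, -0.3]
gripper_width: 0.0158
grip_force: 30.0
```

Run:
```python
from h import *
s=manip.state();print(s['ft_torque'],s['grip_force']);chain([])
```

```text
[ 0.09637537 -0.40635318 -0.14280788] 30.0053009390831
tcp [ 0.6338 -0.1463  0.1435] yaw 27.6 t 52.48 F [ 1.5 -0.5 -0.3] w 0.0158
```

Call:
servo_tool([
  [[0.6,0,0,0,0],[0.6,0,0,0,0],[0.6,0,0,0,0],[0.6,0,0,0,0],[0.6,0,0,-1.2,0],[0.6,0,0,-2.4,0],[0.6,0,0,-3.6,0],[0.6,0,0,-5,0],[0.6,0.5,-1,-5,0],[0.6,1,-2,-5,0],[0.6,1.5,-3,-5,0],[0.6,2,-4,-5,0],[0.6,2.5,-5,-5,0],[0.6,3,-6,-5,0],[0.6,3.5,-7,-5,0],[0.6,3.9,-7.4,-5,0],[0.6,3.9,-7.4,-5,0]],
])

```text
t: 53.9
tcp_pos: [0.3793, -0.1441, 0.2933]
orientation: [-0.0, 0.52, 0.854, -0.0]
force: [1.2, 0.2, -0.1]
gripper_width: 0.0554
grip_force: 0.0
```

Run:
```python
from h import *
a=snap('scene')[110:320,150:400,::-1];cv2.imwrite('pics/end.png',cv2.resize(a,None,fx=2.8,fy=2.8,interpolation=2))
```

```text
(no output)
```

View pics/end.png

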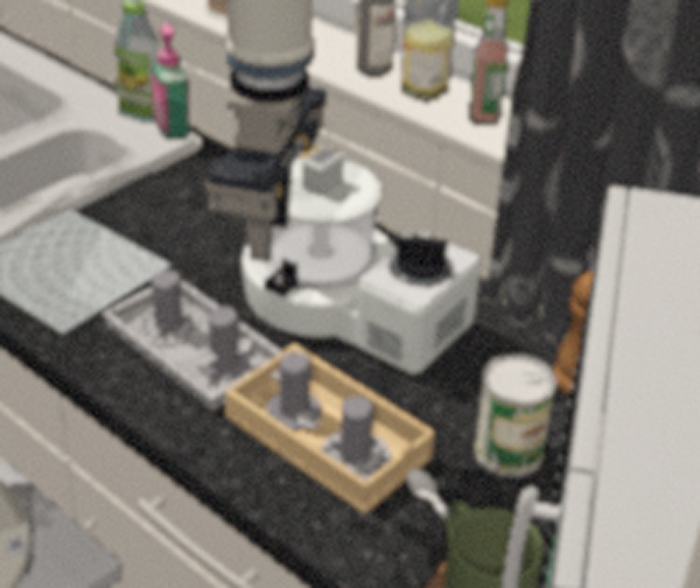

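The final picture shows the switch on (bar at 420,250), the bowl seated, and two tools each in the tray and the crate, with the arm clear.

```bash
python3 -c "
from workcell import manip
print(manip.finish_job())"
```

```text
the job is handed in; nothing more can be done
None
```

The job is handed in at about 54 s: switch turned off first, one blade tool and one disc tool slid fully down and are in the steel tray, the other blade and disc tools jammed and are in the crate, the bowl is seated over both pegs, and the switch is back on.

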